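Set the mitre jig to 45 degrees and hold the batten down for the saw

ROBOT

A 6-joint arm with a two-finger parallel gripper is mounted at the origin on the work surface. World frame = base frame: x ahead of the robot, y to its left, z up, the work surface at z = 0. Lengths are in m, angles in rad, forces in N, time in s.
With the tool pointing down it reaches from about 0.2 to 0.875 m from the base axis. Payload 3.4 kg.
Tool frame: the origin (TCP) lies between the finger pads; the fingertips stand 25 mm ahead of it and the grasp point (between the pads) lies 6 mm ahead of it (r.nose_length is the z of the fingertips in the tool frame, in m); z points along the fingers, x is the direction in which the jaws open and shut, and the axes are right-handed (so a half turn about z gives the same grasp; the last joint's range is limited). The gripper opens to 94 mm and grips with 3 to 60 N. Pads are 16 mm wide; open, the fingers measure 119 mm over their backs; the gripper's body (75 mm by 177 mm) begins 78 mm behind the grasp point.
Start: joints at [-1.353, 0.276, 1.505, -0, 1.361, -0.121], TCP at [0.191, -0.542, 0.23] pointing down, gripper open.
Joint ranges: [-2.89, 2.89], [-0.75, 2.08], [0.22, 2.7], [-1.18, 4.32], [0.11, 2.71], [-2.7, 2.7]. Speed limits (rad/s): [2.57, 2.57, 3.14, 3.14, 3.14, 3.14].

INTERFACE

Orientations are given as a unit quaternion [w, x, y, z].
In Python, from plant import r, gripper_to, inverse_kinematics, vision, models, telemetry gives the robot as it stands. Calls block until the motion is done:
- r.move_to(position, orientation): joint-space move of the TCP to a pose.
- r.move_l(position, rot=None, vel=0.15, guard=None): straight line of the TCP; rot=None keeps the orientation; vel is the mean speed in m/s. With guard (N) it stops when the force on the tool has changed by that much, and returns True; else False.
- r.movej(angles): joint-space move.
- gripper_to(opening, f_grip=None): finger opening in m; f_grip is the grip in N (None keeps the last); returns when the fingers have stopped.
- r.hold(seconds).
- inverse_kinematics(position, orientation): joint angles nearest the present ones, or None.
- vision.snapshot(name): name is "side" or "top" or "wrist"; returns the picture (400x640x3 uint8, red, green, blue); there is no depth.
- vision.get_calibration(name): a dict with "fx", "fy", "cx", "cy" (pixels), "D" ([k1, k2, p1, p2, k3] as OpenCV has them; the pictures are not rectified), "position" and "orientation" of the camera in the world. Camera axes: x right, y down, z forward; pixel columns grow to the right and rows downward; lengths in m; the calibration is good to about 2 mm. A picture is of the moment at which its call begins: read the wrist's pose just before it. get_calibration takes no time and is no camera call; for the wrist camera it gives the pose at the moment of the call.
A pose or a line that the arm cannot do raises r.PlanningError and nothing moves.
- r.sign_off(): hands the job in, once; it reports no verdict.
Trained networks look in the newest picture that a camera, given by its name, has taken for a name from the list of things; names that differ only in an ending like _2 or _b are one class to them, and where a whole thing is asked for, a point or a joint stands for the part that bears it (a point fixed in the world has none). Each returns a list of dicts, best first, with "score" (0 to 1); they miss things now and then, are a little off and sometimes report something else, mostly with a low value. They report only what shows in the picture. A call takes as long as a camera call.
- models.boxes_of(thing, camera): "at" ([x, y, z] in m, in world coordinates, good to about 4 mm: the middle of the surface that is visible of it).
- models.regions_of(thing, camera): "pixels" (400x640 bool, what is visible of it).
- models.mark_of(thing, camera): "at" ([x, y, z] in m, in world coordinates, good to about 4 mm: a listed point, or the origin of a listed thing).
Readings, each from a call of its own:
- telemetry.current_t(): time.
- telemetry.current_joints(): joint angles.
- telemetry.current_dq(): joint speeds.
- telemetry.current_joint_efforts(): joint torques, N m.
- telemetry.current_ee_pos(): TCP position.
- telemetry.current_tool_rot(): TCP orientation.
- telemetry.current_wrist_force(): force on the tool from outside, world axes, zero at the start.
- telemetry.current_torque(): the same for the moment, N m.
- telemetry.current_opening(): finger opening in m.
Only numpy, scipy, OpenCV 4.12 (cv2) and the standard library are available. Lean on these libraries where they do the work, as an engineer would, in place of code of your own. Each camera call takes 0.05 s, during which the arm holds its last target.

TASK

Get the batten ready for a mitre cut: first swing the jig's index arm to the 45-degree mark on the side away from the spring hold-down. Then press the hold-down's knob until its foot clamps the batten with the foot's spring about half squeezed (8 mm; the knob some 26 mm down), never squeezing it solid, and finish while still holding it there, for someone else to saw. Leave the batten lying where it is and the other things on the bench alone.

Things in the scene. Friction and masses are not known exactly. Their poses are not given: they have to be found in the camera images.
- jig: mitre jig fixed to the bench: grey laminate table 104 (x) x 360 mm (y), top 45 mm above the bench, wooden fence along its far side (top at 85 mm); in front a flat aluminium quadrant, black ticks every 15 degrees, the two at 45 long and broad. Origin on the bench at the index arm's pivot; x square to the fence, away from the robot, y along the fence, z up. Turned by up to 0.25 rad
- index_arm (a joint): angle (rad) of the steel index arm about the vertical through the jig's origin; 0 = pointing along the jig's -x, square to the fence; positive swings its handle towards the jig's -y, negative towards +y; 45 degrees = 0.785, stops at 0.87 either way. Friction 0.25 N m: stays where left. A steel saw guide 24 mm wide stands on it 105 mm from the pivot, top 95 mm above the bench
- handle_mid (a point): grip point on the index arm's handle, an upright round dark wooden post of diameter 22 mm, 165 mm from the pivot; the post runs from 24 to 115 mm above the bench; this point is on its axis, 90 mm above the bench
- press: spring hold-down: a grey column behind the fence (74 mm behind the origin, top at 140 mm) with a bracket forward over the batten. Origin on the bench under the plunger, over the batten's middle line, 100 to 130 mm to the jig's +y or -y side of the pivot; axes as the jig. (The plain wooden block behind the fence on the other side, 90 mm high, is not used)
- knob_top (a point): centre of the flat top of the hold-down's wooden knob (diameter 44 mm, 20 mm thick), 205 mm above the bench when up; it moves straight down as it is pressed
- plunger (a joint): how far the knob is pressed down (m): 0 = up, stop at 0.040. Its spring brings it back up: 3 N at 0, plus 120 N/m. The foot meets the batten at 0.018
- foot (a joint): how far the rubber foot's own spring is squeezed (m): 0 until the foot rests on the batten, then it grows as far as the knob goes on down; 0.016 = squeezed solid. 2 N at first, plus 400 N/m. Half squeezed, 0.008, is reached with the knob 0.026 down, pressed with about 11 N
- batten_mid (a point): centre of the pale wooden batten, 40 x 340 x 20 mm high, loose on the jig's table along the jig's y, its top 65 mm above the bench, about 2 mm in front of the fence
- batten: the same batten; origin at the centre of its underside, x across it, y along it
- try_square: bystander: try square lying flat, black stock 120 x 30 x 18 mm with a 200 x 40 mm blade; origin under the middle of the stock, x along the blade; far left of the bench
- mallet: bystander: wooden mallet on its side, head 130 x 75 x 60 mm, 300 mm long overall; origin on the bench under the handle, x from the handle to the head; left of the bench
- offcut: bystander: pale wooden offcut, 50 x 70 x 35 mm high, on the bench just off the jig's left (+y) end; origin at the centre of its underside
- pull_saw: bystander: pull saw lying flat, 490 mm long, dark handle 240 mm long and thin blade 70 mm wide; origin on the bench near where they meet, x towards the blade; right of the bench
- glue: bystander: white glue bottle standing upright, diameter 56 mm, 150 mm high; origin at the centre of its underside
- clamp: bystander: bar clamp lying flat, about 350 x 110 x 24 mm; origin under the middle of its bar, x along the bar; near left of the bench
- gauge_block: bystander: dark wooden block, 30 x 60 x 30 mm high, on the bench just off the jig's right (-y) end; origin at the centre of its underside

How it is judged:
On the way, in this order (a step that is already met when the one before it is completed fails the run):
1. the index arm is at 45 degrees on the side away from the hold-down, the knob still up (((y of press in the frame of jig above 0 m and value of joint index_arm between 0.7254 and 0.8454 rad) or (y of press in the frame of jig below 0 m and value of joint index_arm between -0.8454 and -0.7254 rad)) and value of joint plunger below 0.005 m), for 0.2 s.
2. the foot clamps the batten, its spring about half squeezed (value of joint foot between 0.004 and 0.012 m and contact force between press and batten above 2.5 N and contact force between any of the fingers, the arm and press above 4 N), for 0.3 s.
At the end, for the whole second after the job is handed in: The robot is still pressing the knob (more than 4 N); the foot's spring is squeezed by 4 to 12 mm and presses the batten with more than 2.5 N; the index arm stands within 0.06 rad (3.4 degrees) of 45 degrees on the side away from the hold-down; the batten lies still, within 15 mm of where it was (all of step 2 and ((y of press in the frame of jig above 0 m and value of joint index_arm between 0.7254 and 0.8454 rad) or (y of press in the frame of jig below 0 m and value of joint index_arm between -0.8454 and -0.7254 rad)) and distance of batten from where it was at the start of the episode below 0.015 m and linear speed of batten below 0.02 m/s); the arm keeps its last pose, push and grip.
It fails at once if the foot's spring is squeezed solid or the batten is crushed (over 18 N) (value of joint foot above 0.0155 m or contact force between press and batten above 18 N).
It fails at once if another thing on the bench is pushed more than 40 mm or tipped over (distance of any of try_square, mallet, offcut, pull_saw, glue, clamp, gauge_block from where it was at the start of the episode above 0.04 m or angle between glue's own z axis and vertical above 0.5 rad).
It also fails if it takes over 51 s, if anything falls off the work surface, if the arm or the gripper's body presses on something with over 40 N, if the wrist force passes 120 N, or if a joint passes its speed limit or range.

## Working session

There is one attempt and no reset: what is moved stays moved. The work goes in short steps, each a Python script; the robot and the scene stay as the last script left them, time stands still between calls to the robot, and variables do not carry over. Pictures are saved under pics/ and viewed, and the job is handed in when it is done.

```bash
mkdir -p pics; ls
python3 - <<'E'
from plant import r, vision, models, telemetry
import cv2
for c in ("top","side"):
    im=vision.snapshot(c); cv2.imwrite(f"pics/{c}0.png",im[:,:,::-1])
    k=vision.get_calibration(c); print(c,k)
    for n in ("jig","press","knob_top","handle_mid","batten_mid","index_arm","offcut","gauge_block","glue"):
        for d in models.mark_of(n,c)[:2]: print(n,d['at'],round(d['score'],2))
print(telemetry.current_t(),r.nose_length)
E
```

```text
pics
top {'fx': 494.6035136955282, 'fy': 494.6035136955282, 'cx': 323.88166320053057, 'cy': 193.58023755085412, 'D': array([-0.04751316,  0.        ,  0.        ,  0.        ,  0.        ]), 'position': array([0.25470625, 0.00995537, 1.68863656]), 'orientation': array([-0.04104997,  0.7130826 , -0.69796958,  0.05163885])}
jig [0.6186, -0.0739, -0.0027] 0.74
jig [0.4128, 0.506, 0.0062] 0.59
press [0.6034, -0.1966, 0.0009] 0.92
knob_top [0.3894, -0.5036, 0.0009] 0.71
knob_top [0.608, -0.1986, 0.2052] 0.64
handle_mid [0.455, -0.0385, 0.0926] 0.59
handle_mid [0.6182, -0.073, 0.0005] 0.26
batten_mid [0.6165, -0.0825, 0.0506] 0.89Traceback (most recent call last):
  File "<stdin>", line 7, in <module>
ValueError: it knows: batten, batten_mid, clamp, gauge_block, glue, handle_mid, jig, knob_top, mallet, offcut, press, pull_saw, try_square
```

Run:
```python
from plant import r, vision, models, telemetry
import cv2
for c in ("top","side"):
    im=vision.snapshot(c); cv2.imwrite(f"pics/{c}1.png",im[:,:,::-1])
    for n in ("jig","press","knob_top","handle_mid","batten_mid","offcut","gauge_block","glue","mallet","pull_saw","clamp"):
        for d in models.mark_of(n,c)[:2]: print(c,n,d['at'],round(d['score'],2))
print(telemetry.current_t(),r.nose_length)
print(vision.get_calibration("side"))
```

```text
top jig [0.617, -0.0747, -0.0015] 0.59
top press [0.6033, -0.1976, -0.0008] 0.91
top knob_top [0.6081, -0.1998, 0.2064] 0.73
top handle_mid [0.4557, -0.0419, 0.0892] 0.72
top batten_mid [0.6149, -0.0833, 0.056] 0.72
top offcut [0.5562, 0.1701, 0.0008] 0.56
top gauge_block [0.524, -0.302, -0.0001] 0.58
top glue [0.4473, 0.3535, 0.0013] 0.78
top mallet [0.412, 0.5035, 0.0029] 0.62
top pull_saw [0.39, -0.5043, 0.0039] 0.69
top clamp [0.2896, 0.3422, 0.0003] 0.56
side jig [0.6151, -0.0741, -0.0024] 0.9
side press [0.6115, -0.0738, 0.0004] 0.39
side knob_top [0.6033, -0.1978, 0.201] 0.68
side batten_mid [0.6129, -0.0789, 0.0547] 0.63
side offcut [0.4126, 0.5068, -0.0009] 0.29
side glue [0.4436, 0.3497, -0.0003] 0.55
side mallet [0.4153, 0.5063, -0.002] 0.65
side pull_saw [0.3949, -0.5046, -0.002] 0.86
side pull_saw [0.2903, 0.3406, -0.0013] 0.71
side clamp [0.2908, 0.3414, -0.0013] 0.68
1.5 0.025
{'fx': 439.41239045580437, 'fy': 439.41239045580437, 'cx': 318.37506642225117, 'cy': 197.2686270928189, 'D': array([-0.04182242,  0.        ,  0.        ,  0.        ,  0.        ]), 'position': array([-0.05110068, -1.03705988,  0.88671251]), 'orientation': array([-0.46685887,  0.85247155, -0.21043891,  0.10512146])}
```

View pics/top0.png

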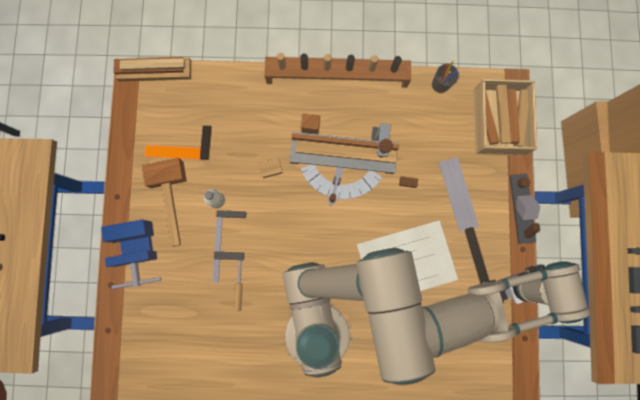

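```bash
sleep 1; ls pics
```

```text
side1.png
top0.png
top1.png
```

View pics/side1.png

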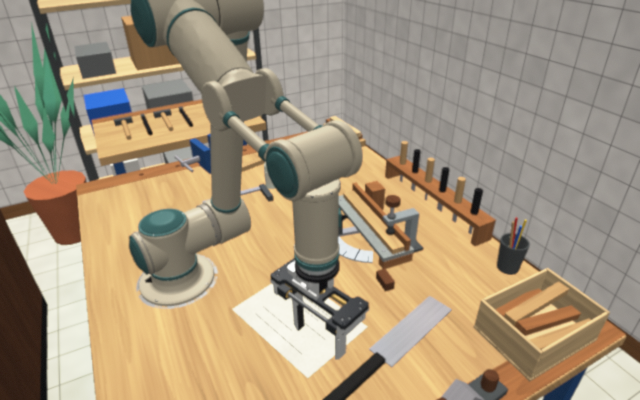

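```bash
python3 - <<'E'
import cv2
im=cv2.imread("pics/top1.png")[100:220,240:440]
cv2.imwrite("pics/top1z.png",cv2.resize(im,None,fx=4,fy=4,interpolation=cv2.INTER_CUBIC))
E
cat > h.py <<'E'
import numpy as np,cv2
from scipy.spatial.transform import Rotation as R
def ray_plane(k,uv,z):
    K=np.array([[k['fx'],0,k['cx']],[0,k['fy'],k['cy']],[0,0,1]])
    p=cv2.undistortPoints(np.array(uv,float).reshape(-1,1,2),K,k['D']).reshape(-1,2)
    q=k['orientation']; M=R.from_quat([q[1],q[2],q[3],q[0]]).as_matrix()
    d=np.c_[p,np.ones(len(p))]@M.T; c=np.array(k['position'])
    return c+d*((z-c[2])/d[:,2])[:,None]
def down(a):
    "tool z down, tool x at world heading a"
    x=np.array([np.cos(a),np.sin(a),0]); z=np.array([0,0,-1.]); y=np.cross(z,x)
    q=R.from_matrix(np.c_[x,y,z]).as_quat(); return [q[3],q[0],q[1],q[2]]
E
```

```text
(no output)
```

View pics/top1z.png

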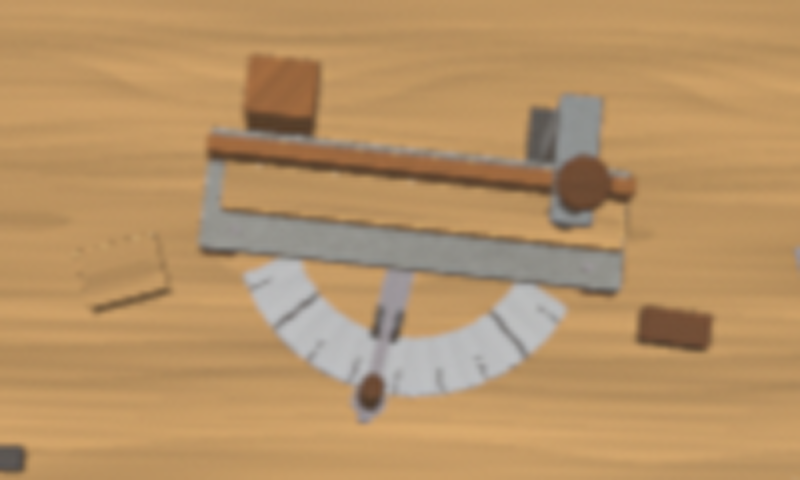

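The zoom shows the hold-down's round knob at the right (583,182), the index arm's handle at (370,390), and the broad 45° ticks at (297,311) on the left and (510,335) on the right. The arm therefore goes to the left (+y) tick.

Run:
```python
from plant import vision,telemetry,inverse_kinematics
from h import *
k=vision.get_calibration("top")
f=lambda x,y:[240+(x+.5)/4-.5,100+(y+.5)/4-.5]
P=ray_plane(k,[f(203,249),f(618,293)],0.045);print("edge",P,-np.arctan2(*(P[0]-P[1])[:2]))
P=ray_plane(k,[f(225,210),f(560,243)],0.065);print("batten edge",P,-np.arctan2(*(P[0]-P[1])[:2]))
T=ray_plane(k,[f(276,327),f(318,296),f(492,313),f(526,356)],0.012);print("ticks",T)
piv=np.array([.6165,-.0743])
for t in T: d=t[:2]-piv; print(np.hypot(*d),np.arctan2(d[1],-d[0]))
print("knob",ray_plane(k,[f(583,182)],.205),"handle top",ray_plane(k,[f(372,389)],.115))
print(vision.get_calibration("wrist"))
for a in (1.2,-1.9): print(inverse_kinematics([.4555,-.041,.18],down(a)))
```

```text
edge [[ 0.57729994  0.10289059  0.045     ]
 [ 0.54779933 -0.2486236   0.045     ]] -0.08372818679799068
batten edge [[ 0.60699786  0.08435193  0.065     ]
 [ 0.58556883 -0.19666536  0.065     ]] -0.07610792039829654
ticks [[ 0.5172184   0.04022555  0.012     ]
 [ 0.54499697  0.00481086  0.012     ]
 [ 0.533662   -0.14508498  0.012     ]
 [ 0.49698009 -0.17467348  0.012     ]]
0.15156826172772286 0.8565753793533114
0.10663587757134295 0.835867397750331
0.10896168537318512 -0.7071001209866787
0.15607640118077992 -0.6985457884039002
knob [[ 0.60523771 -0.19636263  0.205     ]] handle top [[ 0.45255453 -0.03979955  0.115     ]]
{'fx': 347.0270907534103, 'fy': 347.0270907534103, 'cx': 313.67009351619487, 'cy': 198.4286644915693, 'D': array([-0.03231156,  0.        ,  0.        ,  0.        ,  0.        ]), 'position': array([ 0.25757576, -0.51804731,  0.38447403]), 'orientation': array([ 0.10049619,  0.81051395, -0.57262243, -0.07121245])}
[-2.42104121e-01  1.35694971e-01  1.82350509e+00 -4.44089210e-16
  1.18239259e+00 -1.44210412e+00]
[-2.42104121e-01  1.35694971e-01  1.82350509e+00 -4.44089210e-16
  1.18239259e+00  1.65789588e+00]
```

Run:
```python
from plant import r,vision,telemetry,models,gripper_to
from h import *
piv=np.array([.6165,-.0743]); h=np.array([.4545,-.0403]); d=h-piv; a=np.arctan2(d[1],-d[0]); print(a)
r.move_to([h[0],h[1],.21],down(np.pi/2-a))
k=vision.get_calibration("wrist"); im=vision.snapshot("wrist"); cv2.imwrite("pics/w0.png",im[:,:,::-1])
for x in models.mark_of("handle_mid","wrist")[:2]+models.mark_of("jig","wrist")[:1]: print(x)
print(telemetry.current_t(),telemetry.current_ee_pos())
np.save("k_w0.npy",k,allow_pickle=True)
```

```text
0.20687394897974304
{'at': [0.4526, -0.0379, 0.0872], 'score': 0.95}
{'at': [0.6148, -0.0788, -0.0013], 'score': 0.83}
3.6917 [ 0.45465372 -0.0409507   0.20998303]
```

```bash
sleep 1
```

```text
(no output)
```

View pics/w0.png

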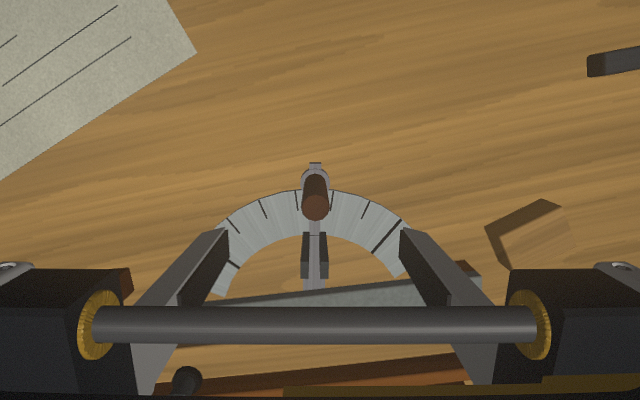

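The wrist view shows the handle post at (315,205), centred between the fingers. The quadrant's broad tick is at about (386,237), and the guide and knob are below. I'll grasp the post, swing it, then look again.

Run:
```python
from plant import r,vision,telemetry,models,gripper_to
from h import *
k=np.load("k_w0.npy",allow_pickle=True).item()
print("handle top",ray_plane(k,[[315,208]],.115), "tick45 in/out", T:=ray_plane(k,[[372,252],[402,220]],.012))
piv=np.array([.6165,-.0750]); h=np.array([.4545,-.0403]); d=h-piv; a0=np.arctan2(d[1],-d[0]);L=np.hypot(*d)
for t in T: e=t[:2]-piv; print(np.hypot(*e),np.arctan2(e[1],-e[0]))
print(L)
b=np.pi/2-a0
print(r.move_l([h[0],h[1],.096],vel=.12,guard=8))
gripper_to(.0,f_grip=12); print("open",telemetry.current_opening(),telemetry.current_wrist_force())
a1=.863
for a in np.linspace(a0,a1,9)[1:]:
    p=piv+L*np.array([-np.cos(a),np.sin(a)])
    print(r.move_l([p[0],p[1],.096],rot=down(np.pi/2-a),vel=.1,guard=25),np.round(telemetry.current_wrist_force(),1))
print(telemetry.current_t(),telemetry.current_ee_pos(),telemetry.current_opening())
im=vision.snapshot("wrist"); cv2.imwrite("pics/w1.png",im[:,:,::-1])
np.save("k_w1.npy",vision.get_calibration("wrist"),allow_pickle=True)
im=vision.snapshot("top"); cv2.imwrite("pics/t2.png",cv2.resize(im[100:220,240:440,::-1],None,fx=4,fy=4,interpolation=cv2.INTER_CUBIC))
```

```text
handle top [[ 0.45422903 -0.03885615  0.115     ]] tick45 in/out [[0.54398602 0.00625383 0.012     ]
 [0.51449021 0.04355518 0.012     ]]
0.10890575050907265 0.8421750405652757
0.15640117216722704 0.8602716315480792
0.16567465104837253
False
open 0.021657628428379046 [-0.46640933  0.2285984   0.67997317]
False [ 0.3  0.4 -1.2]
False [ 0.5  1.  -1.4]
False [ 1.3  0.8 -1.3]
False [ 2.   0.4 -2.6]
False [ 2.4  0.1 -2.1]
False [ 2.9 -1.6 -1.9]
False [ 4.3 -2.1 -2.5]
False [ 3.2 -2.2 -3.6]
8.1583 [0.5089008  0.05016718 0.09601525] 0.022065725913373135
```

```bash
sleep 1
```

```text
(no output)
```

View pics/w1.png

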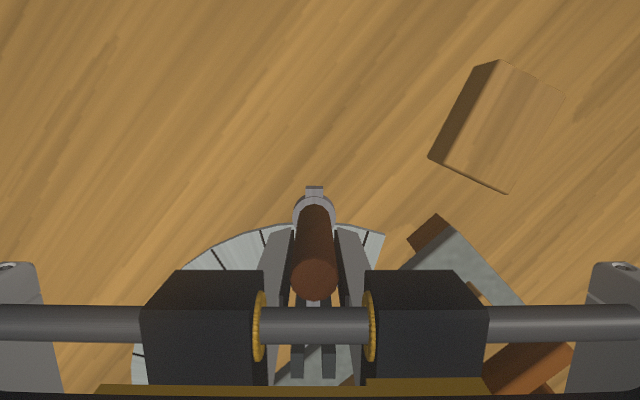

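The index arm at (315,200) covers the broad tick. The neighbouring 30° and 60° ticks at (267,240) and (368,238) sit evenly on either side of it. I'll release, retreat and measure.

Run:
```python
from plant import r,vision,telemetry,models,gripper_to
from h import *
gripper_to(.06)
p=telemetry.current_ee_pos()
r.move_l([p[0],p[1],.25],vel=.2)
k=vision.get_calibration("wrist");np.save("k_w2.npy",k,allow_pickle=True)
im=vision.snapshot("wrist"); cv2.imwrite("pics/w2.png",im[:,:,::-1])
print([x for n in("handle_mid","jig") for x in models.mark_of(n,"wrist")[:1]])
im=vision.snapshot("top"); cv2.imwrite("pics/t3.png",cv2.resize(im[100:220,240:440,::-1],None,fx=4,fy=4,interpolation=cv2.INTER_CUBIC))
print(telemetry.current_t(),[x for n in("handle_mid","knob_top","press") for x in models.mark_of(n,"top")[:2]])
```

```text
[{'at': [0.5089, 0.0528, 0.0858], 'score': 0.72}, {'at': [0.6129, -0.0765, 0.001], 'score': 0.74}]
10.1333 [{'at': [0.6085, -0.2038, 0.206], 'score': 0.62}, {'at': [0.6084, -0.199, 0.0011], 'score': 0.91}, {'at': [0.5581, 0.1706, 0.0024], 'score': 0.32}]
```

```bash
sleep 1
```

```text
(no output)
```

View pics/w2.png

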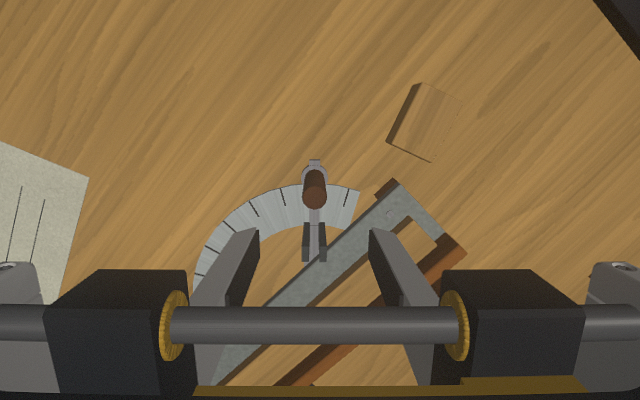

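View pics/t3.png

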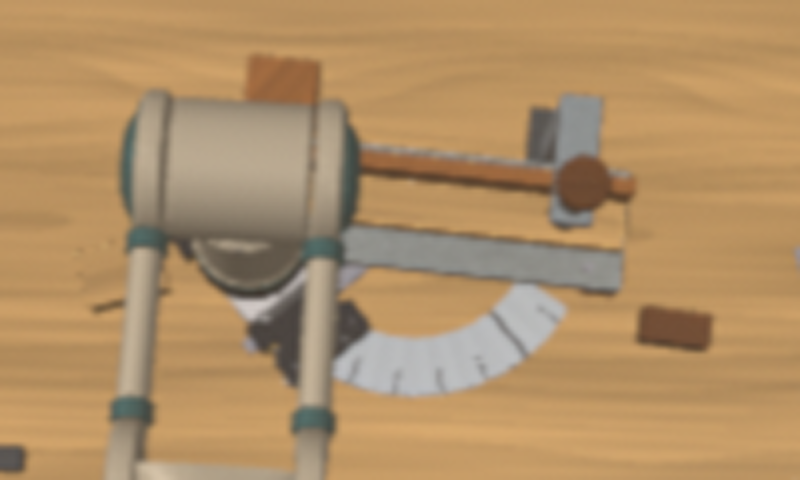

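Run:
```python
from plant import r,vision,telemetry,models,gripper_to
from h import *
k=np.load("k_w2.npy",allow_pickle=True).item()
piv=np.array([.6165,-.0750])
for uv in ([348,190],[343,207],[281,189],[286,206],[315,161]):
    e=ray_plane(k,[uv],.012)[0,:2]-piv; print(uv,np.arctan2(e[1],-e[0]))
gripper_to(0.0)
p=telemetry.current_ee_pos(); r.move_l([p[0],p[1],.29],vel=.2)
x,y=.606,-.198
# hover short of the knob for a look
r.move_to([x-.0,y,.29],down(.7))
k=vision.get_calibration("wrist");im=vision.snapshot("wrist"); cv2.imwrite("pics/w4.png",im[:,:,::-1])
np.save("k_w4.npy",k,allow_pickle=True)
print(models.mark_of("knob_top","wrist")[:2],models.mark_of("press","wrist")[:1])
print(telemetry.current_t(),telemetry.current_opening(),telemetry.current_wrist_force())
im=vision.snapshot("top"); cv2.imwrite("pics/t5.png",cv2.resize(im[100:220,240:440,::-1],None,fx=4,fy=4,interpolation=cv2.INTER_CUBIC))
im=vision.snapshot("side"); cv2.imwrite("pics/s5.png",cv2.resize(im[140:300,280:480,::-1],None,fx=3,fy=3,interpolation=cv2.INTER_CUBIC))
```

```text
[348, 190] 1.1186588750329127
[343, 207] 1.1186627204261943
[281, 189] 0.6153523949849166
[286, 206] 0.6173907819015239
[315, 161] 0.8684189998507491
[{'at': [0.6051, -0.2021, 0.2059], 'score': 0.87}] [{'at': [0.6032, -0.1928, 0.0016], 'score': 0.77}]
12.8167 0.0005048148945400006 [0.5589711  1.18323661 0.25797948]
```

```bash
sleep 1
```

```text
(no output)
```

View pics/w4.png

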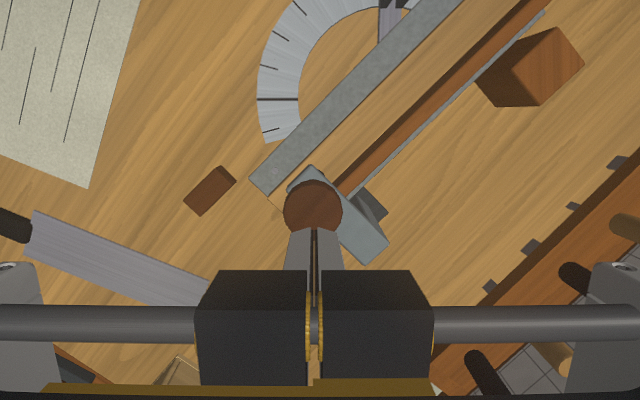

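View pics/t5.png

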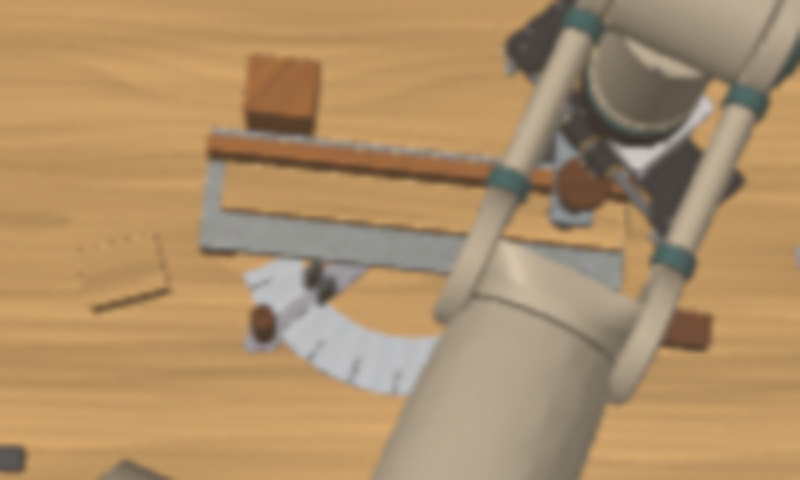

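View pics/s5.png

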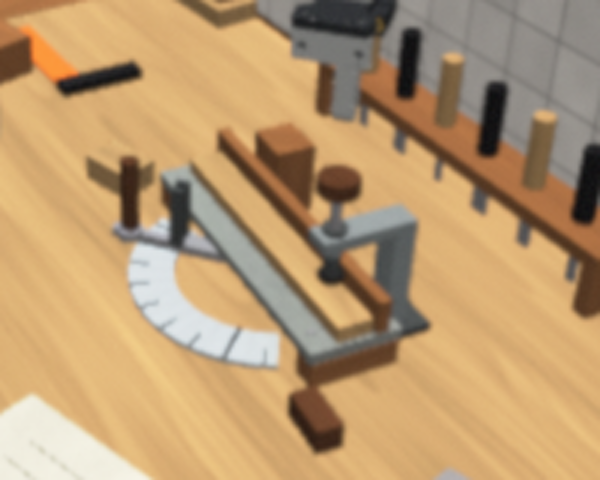

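The wrist view shows the knob disc centred at (313,209), just ahead of the closed fingertips. The side view shows the tip at (345,115) above the knob at (338,180). Tick readings of 0.868 for the arm against 0.867 for the tick midpoint confirm 45°. Next I'll check the knob centre and press.

Run:
```python
from plant import r,vision,telemetry,models,gripper_to
from h import *
k=np.load("k_w4.npy",allow_pickle=True).item()
kn=ray_plane(k,[[313,209]],.205)[0]; print("knob",kn, telemetry.current_ee_pos())
ks=vision.get_calibration("side"); 
s=lambda x,y:[280+(x+.5)/3-.5,140+(y+.5)/3-.5]
print("side: knob",ray_plane(ks,[s(338,177)],.205),"tip",ray_plane(ks,[s(343,116)],.265))
x,y=(kn[0]+.605)/2,(kn[1]-.198)/2
f0=np.array(telemetry.current_wrist_force())
r.move_l([x,y,.245],vel=.12,guard=3)
print(telemetry.current_ee_pos(),np.array(telemetry.current_wrist_force())-f0)
hit=r.move_l([x,y,.222],vel=.02,guard=2)
print(hit,telemetry.current_ee_pos(),np.array(telemetry.current_wrist_force())-f0,telemetry.current_t())
```

```text
knob [ 0.60333018 -0.19375617  0.205     ] [ 0.60596107 -0.19648731  0.29058445]
side: knob [[ 0.60220011 -0.19892876  0.205     ]] tip [[ 0.60913098 -0.18950449  0.265     ]]
[ 0.60431858 -0.19576802  0.24526112] [-0.88775934 -0.30016614 -0.9117253 ]
True [ 0.60408097 -0.1958776   0.22687624] [ 0.58752244 -1.19290896  1.68969609] 14.2833
```

Run:
```python
from plant import r,vision,telemetry
from h import *
p=telemetry.current_ee_pos()
for z in (.218,.213,.210,.207,.204):
    hit=r.move_l([p[0],p[1],z],vel=.03,guard=14); r.hold(.15)
    print(z,hit,np.round(telemetry.current_ee_pos(),4),np.round(telemetry.current_wrist_force(),1))
r.hold(.6)
F=[]
for i in range(5): F.append(telemetry.current_wrist_force()); r.hold(.05)
print(np.mean(F,0),telemetry.current_ee_pos(),telemetry.current_t())
im=vision.snapshot("side"); cv2.imwrite("pics/s6.png",cv2.resize(im[140:300,280:480,::-1],None,fx=3,fy=3,interpolation=cv2.INTER_CUBIC))
im=vision.snapshot("wrist"); cv2.imwrite("pics/w6.png",im[:,:,::-1])
```

```text
0.218 False [ 0.6041 -0.1959  0.2182] [-0.7 -0.9  3.1]
0.213 False [ 0.6041 -0.1959  0.2131] [0.4 0.  3.9]
0.21 False [ 0.6041 -0.1959  0.2108] [-0.8  1.   7.2]
0.207 False [ 0.6041 -0.1959  0.2082] [-0.4  0.8  7.8]
0.204 False [ 0.6042 -0.1959  0.2056] [-1.7  0.8 10.4]
[-1.4528248   0.80011423  9.72382888] [ 0.60415049 -0.1958873   0.20557553] 17.3917
```

```bash
sleep 1
```

```text
(no output)
```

View pics/s6.png

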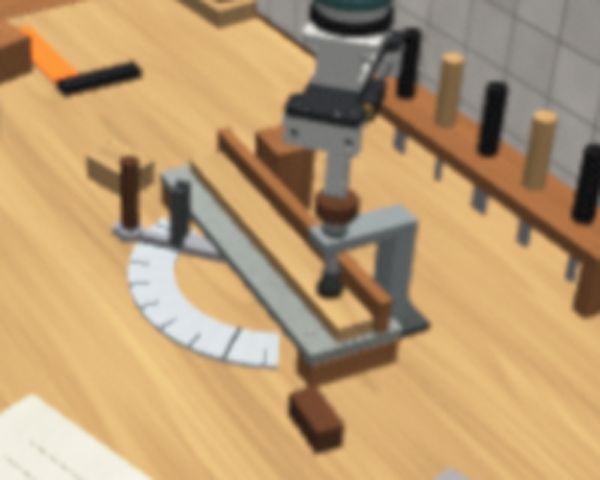

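View pics/w6.png

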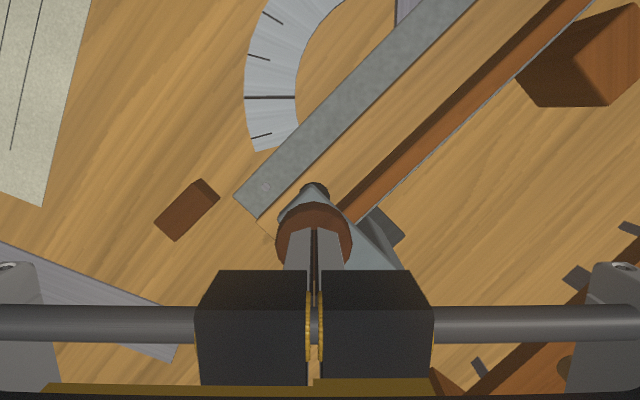

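The side view shows the fingertips on the knob at (337,195) and the foot on the batten at (330,285). Depth is about 24.4 mm (foot about 6.4 mm), and 9.7 N agrees with that. I'll trim down 1.5 mm to the middle of the range.

Run:
```python
from plant import r,vision,telemetry,models
from h import *
p=telemetry.current_ee_pos()
r.move_l([.6041,-.1959,.2022],vel=.02); r.hold(.8)
F=[]
for i in range(5): F.append(telemetry.current_wrist_force()); r.hold(.05)
print(np.mean(F,0),telemetry.current_ee_pos())
vision.snapshot("side"); print(models.mark_of("batten_mid","side")[:1],models.mark_of("handle_mid","side")[:1],models.mark_of("knob_top","side")[:1],telemetry.current_t())
r.sign_off()
```

```text
[-1.69541016  0.91356466 10.75531037] [ 0.60418013 -0.19592898  0.20397752]
[{'at': [0.6131, -0.083, 0.0539], 'score': 0.91}] [{'at': [0.5079, 0.0493, 0.0876], 'score': 0.97}] [{'at': [0.6032, -0.1959, 0.1783], 'score': 0.54}] 18.9917
the job is handed in; nothing more can be done
```

I gripped the handle and swung the index arm to the 45° mark on the left (+y), away from the hold-down. I then pressed the knob down with the closed fingertips and handed the job in at about 19 s, still holding it.

- **Index arm:** after release it read 0.868 rad in the wrist picture, against 0.867 for the midpoint between the 30° and 60° ticks. The last side-camera reading still had the handle there, at (0.508, 0.049).
- **Knob and foot:** the fingertips stood at a height of 0.179 m, so the knob was about 26 mm down and the foot's spring about 8 mm squeezed. The upward force read 10.8 N, where about 11 N was expected. The foot's squeeze follows from the knob height and force; I did not measure it directly.
- **Batten:** its centre was found at (0.613, -0.083), the same within the camera's accuracy as at the start.
- **Other things on the bench:** nothing looked moved in the pictures, though I did not re-measure their positions.

No check failed. Readings of the knob's centre differed by up to about 10 mm between cameras, so I pressed near their average, and the force built up as expected.

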